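# Change gears back on their tray in order of size

## Task

Put the four loose change gears back on the pegs of the green gear tray, hub up, in order of size: the smallest on the peg next to the tray's handle, then each next larger one, the largest on the peg farthest from the handle. Each gear sits down over its own peg, flat on the tray, and is let go.

Things in the scene. Friction and masses are not known exactly. Their poses are not given: they have to be found in the camera images.
- gear_a: the second largest of four loose steel spur gears, 64 mm over the teeth, about 280 g; lies flat with its hub up. Toothed disc 14 mm thick, on top of it a round hub 26 mm across and 16 mm tall (30 mm in all), and an 18 mm bore right through. Origin: centre of the underside, on the bore's axis; z up along the bore. Grip it across the hub, with the fingertips just above the disc.
- gear_b: the smallest of four loose steel spur gears, 36 mm over the teeth, about 100 g; lies flat with its hub up. Toothed disc 14 mm thick, on top of it a round hub 26 mm across and 16 mm tall (30 mm in all), and an 18 mm bore right through. Origin: centre of the underside, on the bore's axis; z up along the bore. Grip it across the hub, with the fingertips just above the disc.
- gear_c: the largest of four loose steel spur gears, 80 mm over the teeth, about 450 g; lies flat with its hub up. Toothed disc 14 mm thick, on top of it a round hub 26 mm across and 16 mm tall (30 mm in all), and an 18 mm bore right through. Origin: centre of the underside, on the bore's axis; z up along the bore. Grip it across the hub, with the fingertips just above the disc.
- gear_d: the second smallest of four loose steel spur gears, 50 mm over the teeth, about 180 g; lies flat with its hub up. Toothed disc 14 mm thick, on top of it a round hub 26 mm across and 16 mm tall (30 mm in all), and an 18 mm bore right through. Origin: centre of the underside, on the bore's axis; z up along the bore. Grip it across the hub, with the fingertips just above the disc.
- peg_a: one of four alike upright dark steel pegs in a straight row on the green tray, 86 mm apart, 6 mm thick, round-topped, standing 34 mm above the tray, with a flat white washer (22 mm) round its foot. Fixed. Origin: the foot of the peg on the tray's top, z up. Which letter stands where in the row varies; a gear drops over a peg with 6 mm of play all round and rests flat on the tray.
- peg_b: one of four alike upright dark steel pegs in a straight row on the green tray, 86 mm apart, 6 mm thick, round-topped, standing 34 mm above the tray, with a flat white washer (22 mm) round its foot. Fixed. Origin: the foot of the peg on the tray's top, z up. Which letter stands where in the row varies; a gear drops over a peg with 6 mm of play all round and rests flat on the tray.
- peg_c: one of four alike upright dark steel pegs in a straight row on the green tray, 86 mm apart, 6 mm thick, round-topped, standing 34 mm above the tray, with a flat white washer (22 mm) round its foot. Fixed. Origin: the foot of the peg on the tray's top, z up. Which letter stands where in the row varies; a gear drops over a peg with 6 mm of play all round and rests flat on the tray.
- peg_d: one of four alike upright dark steel pegs in a straight row on the green tray, 86 mm apart, 6 mm thick, round-topped, standing 34 mm above the tray, with a flat white washer (22 mm) round its foot. Fixed. Origin: the foot of the peg on the tray's top, z up. Which letter stands where in the row varies; a gear drops over a peg with 6 mm of play all round and rests flat on the tray.
- handle: black bow handle standing up across one end of the green tray, 82 mm wide, rising 39 mm above the tray, fixed. It may be at either end of the tray. Origin: the middle of its foot on the tray's top, in line with the row of pegs, 62 mm from the nearest peg (the others 148, 234 and 320 mm); x across the row, y along the row, z up.
- tray: flat green sheet-steel gear tray, 412 mm long (its y), 112 mm wide (its x), top 12 mm above the bench, fixed. Origin: centre of its underside; y along the row of pegs. The end without the handle has a 10 mm high flange.
Not all that is in view belongs to the job. What is shaped like the gear_a but blue or purple is not meant.

How it is judged (in metres and radians):
At the end, for the whole second after the job is handed in: Every gear lies flat and hub up on the tray (underside within 5 mm of the tray's top, tilt under 0.12 rad) over its peg (within 10 mm of it along and across the row): the 36 mm gear on the peg nearest the handle, then 50 mm, 64 mm and, farthest from the handle, 80 mm; all released and at rest (horizontal distance between gear_b and handle between 0.052 and 0.072 m and x of gear_b in the frame of handle between -0.01 and 0.01 m and z of gear_b in the frame of tray between 0.007 and 0.017 m and angle between each of gear_b, gear_d, gear_a, gear_c's own z axis and vertical below 0.12 rad and linear speed of each of gear_b, gear_d, gear_a, gear_c below 0.02 m/s and horizontal distance between gear_d and handle between 0.138 and 0.158 m and x of gear_d in the frame of handle between -0.01 and 0.01 m and z of gear_d in the frame of tray between 0.007 and 0.017 m and horizontal distance between gear_a and handle between 0.224 and 0.244 m and x of gear_a in the frame of handle between -0.01 and 0.01 m and z of gear_a in the frame of tray between 0.007 and 0.017 m and horizontal distance between gear_c and handle between 0.31 and 0.33 m and x of gear_c in the frame of handle between -0.01 and 0.01 m and z of gear_c in the frame of tray between 0.007 and 0.017 m); the robot touches nothing.
It also fails if it takes over 90 s, if anything falls off the work surface, if the arm or the gripper's body presses on something with over 40 N, if the wrist force passes 120 N, or if a joint passes its speed limit or range.

## Robot

A 6-joint arm with a two-finger parallel gripper is mounted at the origin on the work surface. World frame = base frame: x ahead of the robot, y to its left, z up, the work surface at z = 0. Lengths are in mm, angles in rad, forces in N, time in s.
With the tool pointing down it reaches from about 275 to 750 mm from the base axis. Payload 10.2 kg.
Tool frame: the origin (TCP) lies at the very end of the fingers, on their centre line; the grasp point (between the pads) lies 19 mm behind it (ctrl.pinch_z is the distance from the TCP to the grasp point, in mm); y points along the fingers, z is the direction in which the jaws open and shut, and the axes are right-handed (so a half turn about y gives the same grasp; the last joint's range is limited). The gripper opens to 85 mm and grips with 20 to 120 N. Pads are 22 mm wide; open, the fingers measure 114 mm over their backs; the gripper's body (76 mm by 85 mm) begins 54 mm behind the grasp point. The pads swing forward as they close: fully open they stand 13 mm farther back than shut.
Start: joints at [0.994, 0.313, 1.498, -0, 1.331, -0.223], TCP at [181.907, 492.485, 231.294] pointing down, gripper open.
Joint ranges: [-2.94, 2.94], [-0.97, 2.17], [0.19, 2.56], [-1.23, 4.37], [0.02, 3.11], [-2.88, 2.88]. Speed limits (rad/s): [2.39, 2.39, 3.01, 3.14, 3.14, 3.14].

## Interface

Orientations are given as a unit quaternion [w, x, y, z].
In Python, from rig import sense, eyes, ctrl gives the robot as it stands. The module is installed in compiled form; this text tells all that it offers.
- The arm moves only by the shell command python3 -m handwheel 'ROWS' [FORCE]. ROWS is JSON, a list of rows, each an object of numbers: "grip": the finger opening in mm, from 0 to 85.4; "tx", "ty", "tz": the shift along the tool's x, y, z in mm; "wx", "wy", "wz": the turn, a rotation vector about the tool's x, y, z in rad. In form: [{"grip": .., "tx": .., "ty": .., "tz": .., "wx": .., "wy": .., "wz": ..}, ...]. A call has 1 to 10 rows; each row shifts and turns the commanded pose from where the row before left it, along the tool's axes as they then stand; what a row does not reach is not made up. A row lasts 1/12 s, in which the tool goes at most 41.7 mm and 7.16 degrees, less where a joint would pass 70% of its speed; a pose out of reach is approached as far as the arm can. A call is refused whole if a number of a shift passes 41.7 or a number of a turn 0.125, either way. A call with a gripper value outside its range is refused whole. The fingers move at their own pace and stop on an object; FORCE is the grip in N (left out, the last holds). Time passes only in rows, so rows that do not move let the fingers close. It gives the time, the measured TCP pose, the force and the opening at its end, in the units of the state.
- sense(): the state, without advancing time (a new reading comes with each control period).
- eyes.capture(name): name is "side" or "top" or "wrist"; returns a dict with "pixels" (420x560x3 uint8, red, green, blue), "mtx" (3x3 intrinsics, pixels), "R" (3x3) and "t" (3): a world point X has camera coordinates R X + t. Camera axes: x right, y down, z forward; pixel columns grow to the right and rows downward; lengths in mm; the calibration is good to about 2 mm. A picture is of the moment at which its call begins. There is no depth.
- ctrl.finish_job(): hands the job in, once; it reports no verdict.
The state is a dict: "time_s": time; "joints": joint angles; "dq": joint speeds; "tau": joint torques, N m; "eef_pos": TCP position; "ee_rot": TCP orientation; "force": force on the tool from outside, world axes, zero at the start; "wrist_torque": the same for the moment, N m; "grip_width": opening from 0.0 (shut) to 1.0 (fully open).
Only numpy, scipy, OpenCV 4.12 (cv2) and the standard library are available. Lean on these libraries where they do the work, as an engineer would, in place of code of your own. Each camera call takes 0.05 s, during which the arm holds its last target.

## Working session

There is one attempt and no reset: what is moved stays moved. The work goes in short steps, Python scripts to look and compute and a shell command to move; the robot and the scene stay as the last step left them, time stands still between calls to the robot, and variables do not carry over. Pictures are saved under pics/ and viewed, and the job is handed in when it is done.

```bash
mkdir -p pics; cat > h.py <<'E'
import numpy as np, cv2
from rig import sense, eyes, ctrl
def cap(n,f):
    c=eyes.capture(n); cv2.imwrite('pics/'+f,c['pixels'][:,:,::-1]); 
    np.savez('pics/'+f[:-4]+'.npz',p=c['pixels'],K=np.array(c['mtx']),R=np.array(c['R']),t=np.array(c['t'])); return c
def ray(c,u,v,z):
    K,R,t=[np.array(c[k],float) for k in('mtx','R','t')]
    d=R.T@np.linalg.solve(K,[u,v,1.]); o=-R.T@t
    return o+d*(z-o[2])/d[2]
def proj(c,X):
    q=np.array(c['mtx'])@(np.array(c['R'])@np.array(X,float)+np.array(c['t'])); return q[:2]/q[2]
E
python3 - <<'E'
from h import *
print(sense()); print(ctrl.pinch_z)
for n in('top','side','wrist'):
    c=cap(n,n+'0.png'); print(n, -np.array(c['R']).T@np.array(c['t']), np.array(c['R'])[2])
E
```

```text
{'time_s': 0.0, 'joints': array([ 9.93630302e-01,  3.13422147e-01,  1.49845455e+00, -5.40163051e-06,
        1.33097199e+00, -2.23422389e-01]), 'dq': array([-0.00085337, -0.00150952, -0.00076767,  0.00154651, -0.00048939,
        0.00113186]), 'tau': array([ 1.42858898e-03, -4.12258601e+01, -2.59744459e+01, -3.24688892e-05,
        4.13641421e-03,  2.24597420e-05]), 'eef_pos': array([181.74586012, 492.2630572 , 230.74274716]), 'ee_rot': array([-0.6956654 ,  0.69648478, -0.12458706,  0.12424437]), 'force': array([ 1.21713898, -0.28347674,  0.79146064]), 'wrist_torque': array([ 0.00873038,  0.00554871, -0.01760742]), 'grip_width': 1.0009377541625168}
18.700000000000003
top [ 425.49759726  -11.14351574 1278.99161513] [ 0.07150789  0.02244982 -0.99718736]
side [ 260.30594305 -495.3889539   762.97905007] [ 0.29100665  0.55384711 -0.78010801]
wrist [106.03758316 520.49789546 373.46071207] [ 0.29466356 -0.10942613 -0.94931518]
```

View pics/top0.png

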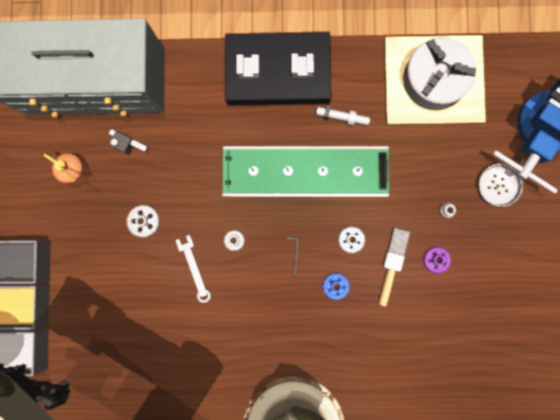

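View pics/side0.png

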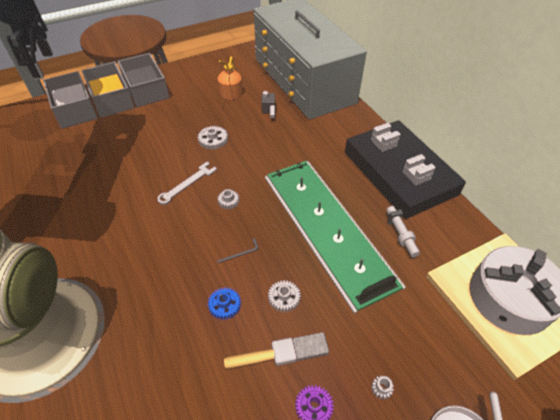

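View pics/wrist0.png

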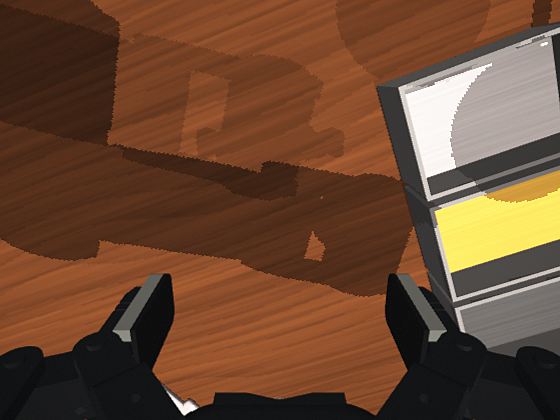

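The top view (image up = +x, left = +y) shows the tray with its handle at the right (383,171). The pegs are at (253..358,171). The gears are C (143,221), D (234,240), A (352,240) and B (448,210). Blue (336,287) and purple (437,260) are decoys. Next I measure positions from both views.

```bash
cat > meas.py <<'E'
from h import *
def ld(f):
    d=np.load('pics/'+f+'.npz'); return dict(pixels=d['p'],mtx=d['K'],R=d['R'],t=d['t'])
def outline(c,u,v,r,th=35):
    # grey bright (low sat) blob nearest (u,v)
    hsv=cv2.cvtColor(c['pixels'],cv2.COLOR_RGB2HSV)
    m=((hsv[...,1]<70)&(hsv[...,2]>90)).astype(np.uint8)
    m=cv2.morphologyEx(m,cv2.MORPH_CLOSE,np.ones((3,3)))
    cs,_=cv2.findContours(m,cv2.RETR_EXTERNAL,cv2.CHAIN_APPROX_NONE)
    best=min((k for k in cs if len(k)>8),key=lambda k:abs(cv2.minEnclosingCircle(k)[0][0]-u)+abs(cv2.minEnclosingCircle(k)[0][1]-v))
    return best
def gear(c,u,v,z=14):
    k=outline(c,u,v,0)[:,0,:]
    P=np.array([ray(c,a,b,z)[:2] for a,b in k],np.float32)
    (x,y),r=cv2.minEnclosingCircle(P); 
    return np.array([x,y]),2*r
E
python3 - <<'E'
from meas import *
T=ld('top0');S=ld('side0')
for n,a,b in [('c',(143,221),(212,136)),('d',(234,240),(228,198)),('a',(352,240),(284,295)),('b',(448,210),(383,386))]:
    print(n,[ (p.round(1),round(d,1)) for p,d in (gear(T,*a),gear(S,*b))])
for n,c in(('T',T),('S',S)):
    hsv=cv2.cvtColor(c['pixels'],cv2.COLOR_RGB2HSV)
    g=((hsv[...,0]>50)&(hsv[...,0]<85)&(hsv[...,1]>90)).astype(np.uint8)
    k=max(cv2.findContours(g,cv2.RETR_EXTERNAL,cv2.CHAIN_APPROX_NONE)[0],key=cv2.contourArea)
    P=np.array([ray(c,*q,12)[:2] for q in k[:,0,:]],np.float32); print(n,'tray',cv2.minAreaRect(P))
    m=np.zeros_like(g); cv2.drawContours(m,[k],-1,1,-1)
    w=(m>0)&(hsv[...,1]<90)&(hsv[...,2]>150)
    N,l,s,ce=cv2.connectedComponentsWithStats(w.astype(np.uint8))
    for i in range(1,N):
        if s[i][4]>15: print(s[i][:5],ce[i].round(1),ray(c,*ce[i],12).round(1))
ims=[cv2.resize(T['pixels'][185:265,100:240],None,fx=5,fy=5),cv2.resize(T['pixels'][130:210,210:400],None,fx=4,fy=4)]
for i,m in enumerate(ims): cv2.imwrite(f'pics/z{i}.png',m[:,:,::-1])
E
```

```text
c [(array([504.5, 366.3]), 81.3), (array([503.4, 361.2]), 92.5)]
d [(array([454.8, 140.4]), 51.5), (array([454.2, 138.5]), 60.9)]
a [(array([ 453.6, -147.5]), 66.8), (array([ 454.6, -149.2]), 69.1)]
b [(array([ 522.9, -383.3]), 37.9), (array([ 522.4, -382.1]), 40.9)]
T tray ((625.4091186523438, -35.76383972167969), (402.1185607910156, 102.82129669189453), 89.30867004394531)
[248 165  12  12 110] [253.2 170.3] [627.2  92.   12. ]
[282 165  12  12 114] [287.6 170.5] [625.6   6.5  12. ]
[317 165  12  12 113] [322.5 170.5] [624.5 -79.6  12. ]
[352 165  12  12 112] [357.3 170.7] [ 623.  -165.6   12. ]
S tray ((624.14208984375, -37.41529846191406), (408.907470703125, 108.457763671875), 89.08573913574219)
[296 183  11   9  68] [300.9 187. ] [627.3  92.4  12. ]
[313 207  12   9  74] [318.4 211.3] [625.9   7.1  12. ]
[332 233  12  11  84] [337.6 238.1] [624.5 -78.5  12. ]
[354 263  12  11  94] [359.2 268.2] [ 623.1 -164.8   12. ]
```

View pics/z1.png

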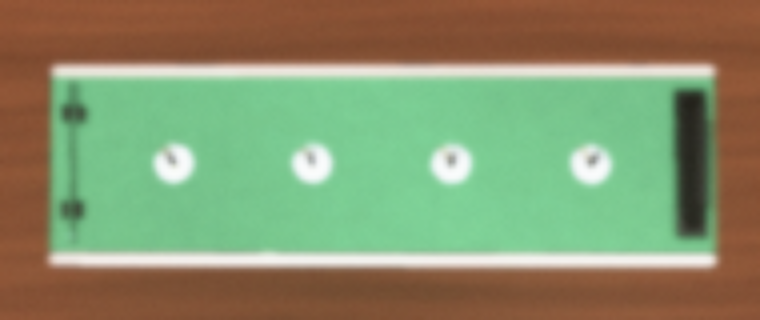

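```bash
cat >> h.py <<'E'
from scipy.spatial.transform import Rotation as Ro
def Rt(s=None):
    q=(s or sense())['ee_rot']; return Ro.from_quat([q[1],q[2],q[3],q[0]])
def go(X,jaw=None):
    """shift in tool axes from measured pose; and remaining turn so that tool y is down, z along jaw"""
    s=sense(); R=Rt(s).as_matrix(); d=np.array(X,float)-s['eef_pos']
    if jaw is not None:
        z=np.array([jaw[0],jaw[1],0.]);z/=np.linalg.norm(z)
        if z@R[:,2]<0:z=-z
        y=np.array([0,0,-1.]);G=np.c_[np.cross(y,z),y,z]
        print('turn tool',Ro.from_matrix(R.T@G).as_rotvec().round(4),' shift after turn',(G.T@d).round(1))
    print('t',round(s['time_s'],2),'pos',s['eef_pos'].round(1),'F',s['force'].round(1),'grip',round(s['grip_width'],3),'shift tool',(R.T@d).round(1),'world d',d.round(1))
E
python3 - <<'E'
from h import *
print(Rt().as_matrix().round(3)); go([454.5,140,120],[1,0]); go([454.5,140,120],[0,1])
E
```

```text
[[ 0.938 -0.     0.346]
 [-0.346 -0.001  0.938]
 [-0.    -1.    -0.001]]
turn tool [9.000e-04 1.217e+00 4.000e-04]  shift after turn [352.3 110.9 272.7]
t 0.15 pos [181.8 492.3 230.9] F [-0.9  0.5  0.2] grip 1.001 shift tool [ 377.9  111.  -235.9] world d [ 272.7 -352.3 -110.9]
turn tool [ 8.000e-04 -3.538e-01 -3.000e-04]  shift after turn [ 272.7  110.9 -352.3]
t 0.15 pos [181.8 492.3 230.9] F [-0.9  0.5  0.2] grip 1.001 shift tool [ 377.9  111.  -235.9] world d [ 272.7 -352.3 -110.9]
```

```bash
python3 -m handwheel '[{"wy":-0.118,"grip":70},{"wy":-0.118},{"wy":-0.118},{"tx":35},{"tx":35},{"tx":35},{"tx":35},{"tx":35},{"tx":35},{"tx":35}]' 30
python3 -m handwheel '[{"tx":30,"tz":-25},{"tx":28,"tz":-25},{"tx":20,"tz":-26},{"tz":-26},{"tz":-25,"ty":10},{"ty":40},{"ty":40},{},{}]'
python3 -c "
from h import *
go([504.2,365.5,17],[0,1]); cap('wrist','w1.png')"
```

```text
turn tool [ 8.000e-04 -3.538e-01 -3.000e-04]  shift after turn [ 322.4  213.9 -126.8]
t 0.15 pos [181.8 492.3 230.9] F [-0.9  0.5  0.2] grip 1.001 shift tool [346.4 213.8  -7.1] world d [ 322.4 -126.8 -213.9]invalid input
invalid input
```

View pics/w1.png

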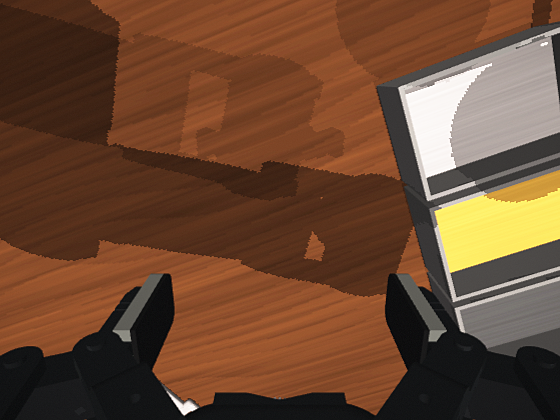

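Nothing moved: the rows were refused, and the view is unchanged. I'll try full rows with every key.

```bash
python3 -m handwheel '[{"grip":70,"tx":0,"ty":0,"tz":0,"wx":0,"wy":-0.118,"wz":0},{"grip":70,"tx":0,"ty":0,"tz":0,"wx":0,"wy":-0.118,"wz":0},{"grip":70,"tx":0,"ty":0,"tz":0,"wx":0,"wy":-0.118,"wz":0},{"grip":70,"tx":35,"ty":0,"tz":0,"wx":0,"wy":0,"wz":0},{"grip":70,"tx":35,"ty":0,"tz":0,"wx":0,"wy":0,"wz":0},{"grip":70,"tx":35,"ty":0,"tz":0,"wx":0,"wy":0,"wz":0},{"grip":70,"tx":35,"ty":0,"tz":0,"wx":0,"wy":0,"wz":0}]' 30
python3 -c "
from h import *
go([504.2,365.5,17],[0,1])"
```

```text
time_s: 0.78
eef_pos: [323.4, 492.3, 231.2]
ee_rot: [-0.707, 0.707, 0.0, -0.0]
force: [-0.2, 1.1, 0.3]
grip_width: 0.821
turn tool [ 0.0001  0.0005 -0.0002]  shift after turn [ 180.8  214.2 -126.8]
t 0.78 pos [323.4 492.3 231.2] F [-0.2  1.1  0.3] grip 0.821 shift tool [ 180.8  214.2 -126.8] world d [ 180.8 -126.8 -214.2]
```

```bash
python3 -m handwheel '[{"grip":70,"tx":30,"ty":0,"tz":-21,"wx":0,"wy":0,"wz":0},{"grip":70,"tx":30,"ty":0,"tz":-21,"wx":0,"wy":0,"wz":0},{"grip":70,"tx":30,"ty":0,"tz":-21,"wx":0,"wy":0,"wz":0},{"grip":70,"tx":30,"ty":0,"tz":-21,"wx":0,"wy":0,"wz":0},{"grip":70,"tx":30,"ty":0,"tz":-21,"wx":0,"wy":0,"wz":0},{"grip":70,"tx":30,"ty":0,"tz":-21,"wx":0,"wy":0,"wz":0},{"grip":70,"tx":0,"ty":40,"tz":0,"wx":0,"wy":0,"wz":0},{"grip":70,"tx":0,"ty":40,"tz":0,"wx":0,"wy":0,"wz":0},{"grip":70,"tx":0,"ty":34,"tz":0,"wx":0,"wy":0,"wz":0},{"grip":70,"tx":0,"ty":0,"tz":0,"wx":0,"wy":0,"wz":0}]' 30
python3 -c "
from h import *
go([504.2,365.5,17],[0,1]); cap('wrist','w2.png')"
```

```text
time_s: 1.62
eef_pos: [498.9, 364.8, 110.2]
ee_rot: [-0.705, 0.709, -0.004, -0.004]
force: [-1.9, 0.1, -1.6]
grip_width: 0.824
turn tool [ 0.0054 -0.0004 -0.0115]  shift after turn [ 5.3 93.2  0.7]
t 1.62 pos [498.9 364.8 110.2] F [-1.9  0.1 -1.6] grip 0.824 shift tool [ 6.3 93.1  1.2] world d [  5.3   0.7 -93.2]
```

View pics/w2.png

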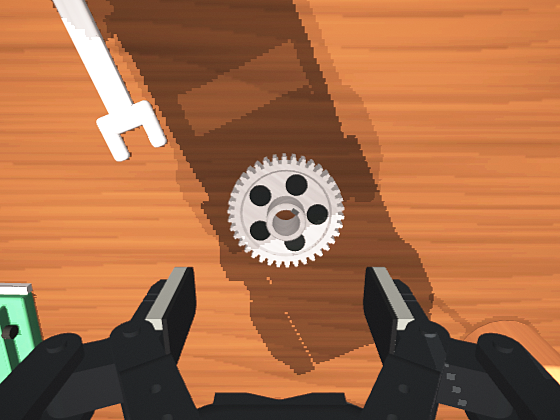

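The wrist view shows gear C at (286,210), between the fingers and ahead of them, upright and unobstructed. I'll check its position from this view.

```bash
python3 -c "
from meas import *
c=ld('w2')
print(gear(c,286,210)); print(proj(c,[504.2,365.5,14]),proj(c,[504.2,365.5,30]),'bore px',ray(c,286,214,30))
go([504.2,365.5,17],[0,1])"
```

```text
(array([503.43692017, 368.8789978 ]), 82.38556671142578)
[280.82961749 213.75228752] [280.82655496 222.01194056] bore px [498.72807478 368.80814658  30.        ]
turn tool [ 0.0029  0.     -0.0061]  shift after turn [ 3.7 97.6 -0.3]
t 1.67 pos [500.5 365.8 114.6] F [-0.9  0.3  0.9] grip 0.819 shift tool [ 4.3 97.6  0. ] world d [  3.7  -0.3 -97.6]
```

```bash
python3 -m handwheel '[{"grip":70,"tx":2,"ty":30,"tz":0,"wx":0,"wy":0,"wz":0},{"grip":70,"tx":0,"ty":30,"tz":0,"wx":0,"wy":0,"wz":0},{"grip":70,"tx":0,"ty":20,"tz":0,"wx":0,"wy":0,"wz":0},{"grip":70,"tx":0,"ty":0,"tz":0,"wx":0,"wy":0,"wz":0},{"grip":70,"tx":0,"ty":0,"tz":0,"wx":0,"wy":0,"wz":0},{"grip":70,"tx":0,"ty":0,"tz":0,"wx":0,"wy":0,"wz":0}]' 30
python3 -c "
from h import *
go([504.2,366.5,17],[0,1]); cap('wrist','w3.png')"
```

```text
time_s: 2.17
eef_pos: [505.4, 367.4, 40.4]
ee_rot: [0.708, -0.706, -0.002, -0.001]
force: [-0.1, 0.7, -0.3]
grip_width: 0.82
turn tool [-0.002   0.0005  0.0042]  shift after turn [-1.2 23.4 -0.9]
t 2.17 pos [505.4 367.4  40.4] F [-0.1  0.7 -0.3] grip 0.82 shift tool [-1.3 23.4 -1. ] world d [ -1.2  -0.9 -23.4]
```

View pics/w3.png

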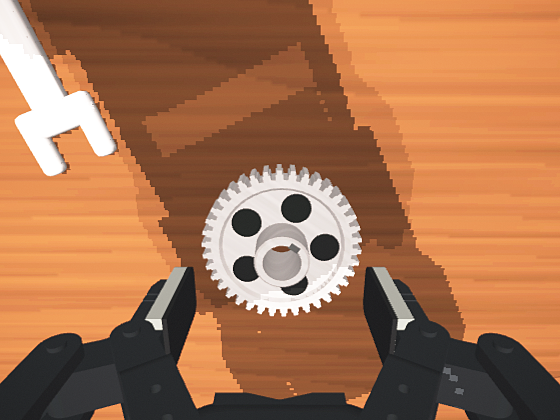

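The hub is at (281,262), centred between the pads (185..372). I descend and close.

```bash
python3 -m handwheel '[{"grip":70,"tx":-1,"ty":20,"tz":0,"wx":0,"wy":0,"wz":0},{"grip":70,"tx":0,"ty":0,"tz":0,"wx":0,"wy":0,"wz":0},{"grip":70,"tx":0,"ty":0,"tz":0,"wx":0,"wy":0,"wz":0},{"grip":70,"tx":0,"ty":0,"tz":0,"wx":0,"wy":0,"wz":0}]' 30
python3 -c "
from h import *
go([504.2,366.5,17],[0,1]); cap('side','s1.png')"
```

```text
time_s: 2.55
eef_pos: [503.6, 366.9, 18.8]
ee_rot: [0.707, -0.707, -0.001, -0.0]
force: [0.5, -0.3, -0.2]
grip_width: 0.822
turn tool [-0.0008  0.0003  0.0017]  shift after turn [ 0.6  1.8 -0.4]
t 2.55 pos [503.6 366.9  18.8] F [ 0.5 -0.3 -0.2] grip 0.822 shift tool [ 0.6  1.8 -0.4] world d [ 0.6 -0.4 -1.8]
```

View pics/s1.png

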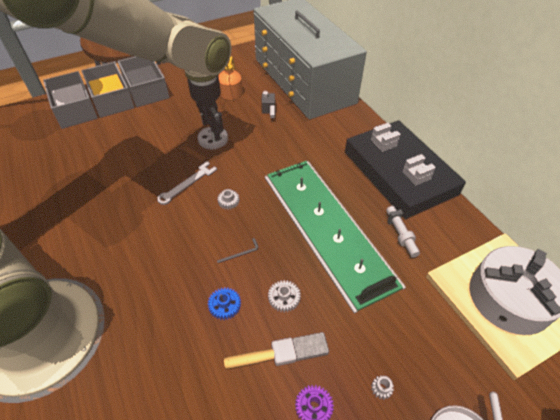

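The gripper straddles gear C at (212,137) in the side view. Closing.

```bash
python3 -m handwheel '[{"grip":15,"tx":0,"ty":0,"tz":0,"wx":0,"wy":0,"wz":0},{"grip":15,"tx":0,"ty":0,"tz":0,"wx":0,"wy":0,"wz":0},{"grip":15,"tx":0,"ty":0,"tz":0,"wx":0,"wy":0,"wz":0},{"grip":15,"tx":0,"ty":0,"tz":0,"wx":0,"wy":0,"wz":0},{"grip":15,"tx":0,"ty":0,"tz":0,"wx":0,"wy":0,"wz":0},{"grip":15,"tx":0,"ty":0,"tz":0,"wx":0,"wy":0,"wz":0},{"grip":15,"tx":0,"ty":0,"tz":0,"wx":0,"wy":0,"wz":0},{"grip":15,"tx":0,"ty":0,"tz":0,"wx":0,"wy":0,"wz":0},{"grip":15,"tx":0,"ty":0,"tz":0,"wx":0,"wy":0,"wz":0}]' 70
python3 -c "
from h import *
go([504.2,366.5,17],[0,1])"
```

```text
time_s: 3.35
eef_pos: [503.2, 367.0, 18.2]
ee_rot: [0.707, -0.707, -0.001, -0.0]
force: [-2.5, 1.2, 5.7]
grip_width: 0.266
turn tool [-0.0008  0.0005  0.001 ]  shift after turn [ 1.   1.2 -0.5]
t 3.35 pos [503.2 367.   18.2] F [-2.5  1.2  5.7] grip 0.266 shift tool [ 1.   1.2 -0.5] world d [ 1.  -0.5 -1.2]
```

```bash
python3 -m handwheel '[{"grip":15,"tx":0,"ty":-10,"tz":0,"wx":0,"wy":0,"wz":0},{"grip":15,"tx":0,"ty":-25,"tz":0,"wx":0,"wy":0,"wz":0},{"grip":15,"tx":0,"ty":-35,"tz":0,"wx":0,"wy":0,"wz":0},{"grip":15,"tx":0,"ty":-30,"tz":0,"wx":0,"wy":0,"wz":0},{"grip":15,"tx":0,"ty":0,"tz":0,"wx":0,"wy":0,"wz":0},{"grip":15,"tx":0,"ty":0,"tz":0,"wx":0,"wy":0,"wz":0},{"grip":15,"tx":0,"ty":0,"tz":0,"wx":0,"wy":0,"wz":0}]' 70
python3 -c "
from h import *
go([627.2,92.2,118],[0,1]); cap('wrist','w4.png')"
```

```text
time_s: 3.93
eef_pos: [502.0, 366.0, 115.7]
ee_rot: [-0.707, 0.708, -0.001, -0.001]
force: [-0.5, -0.2, -6.8]
grip_width: 0.263
turn tool [ 0.0015  0.0001 -0.003 ]  shift after turn [ 125.2   -2.3 -273.8]
t 3.93 pos [502.  366.  115.7] F [-0.5 -0.2 -6.8] grip 0.263 shift tool [ 125.1   -2.3 -273.9] world d [ 125.2 -273.8    2.3]
```

View pics/w4.png

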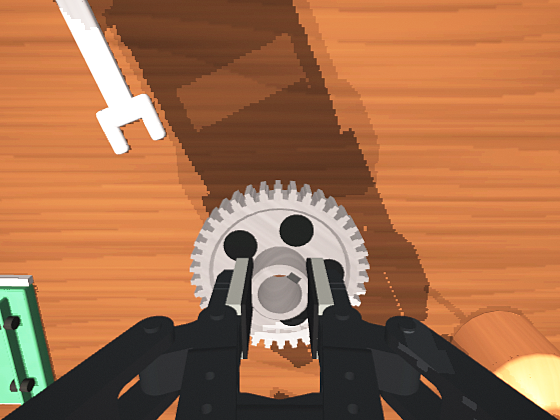

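Gear C is held by the hub: bore at (281,291), pads on either side, disc level. I compute its offset from the TCP.

```bash
python3 -c "
from meas import *
c=ld('w4')
s=sense();print(s['eef_pos'], ray(c,281,292,127.5))
k=outline(c,281,250,0)
for z in (105,111): print(proj(c,[502.3,366.2,z]))
print(proj(c,[502.3,366.2,127.5]))
"
```

```text
[501.89458151 366.00462825 115.23214218] [502.64550323 366.820486   127.5       ]
[279.44761829 264.96701849]
[279.45166525 271.31215438]
[279.46438319 291.25232814]
```

```bash
python3 -m handwheel '[{"grip":15,"tx":10,"ty":0,"tz":-20,"wx":0,"wy":0,"wz":0},{"grip":15,"tx":15,"ty":0,"tz":-34,"wx":0,"wy":0,"wz":0},{"grip":15,"tx":15,"ty":0,"tz":-34,"wx":0,"wy":0,"wz":0},{"grip":15,"tx":15,"ty":0,"tz":-34,"wx":0,"wy":0,"wz":0},{"grip":15,"tx":15,"ty":0,"tz":-34,"wx":0,"wy":0,"wz":0},{"grip":15,"tx":15,"ty":0,"tz":-34,"wx":0,"wy":0,"wz":0},{"grip":15,"tx":15,"ty":0,"tz":-34,"wx":0,"wy":0,"wz":0},{"grip":15,"tx":15,"ty":0,"tz":-30,"wx":0,"wy":0,"wz":0},{"grip":15,"tx":10,"ty":0,"tz":-20,"wx":0,"wy":0,"wz":0},{"grip":15,"tx":0,"ty":0,"tz":0,"wx":0,"wy":0,"wz":0}]' 70
python3 -m handwheel '[{"grip":15,"tx":0,"ty":0,"tz":0,"wx":0,"wy":0,"wz":0},{"grip":15,"tx":0,"ty":0,"tz":0,"wx":0,"wy":0,"wz":0},{"grip":15,"tx":0,"ty":0,"tz":0,"wx":0,"wy":0,"wz":0},{"grip":15,"tx":0,"ty":0,"tz":0,"wx":0,"wy":0,"wz":0},{"grip":15,"tx":0,"ty":0,"tz":0,"wx":0,"wy":0,"wz":0}]' 70
python3 -c "
from h import *
go([627.2,92.2,118],[0,1]); cap('wrist','w5.png');cap('side','s5.png')"
```

```text
time_s: 4.82
eef_pos: [628.9, 88.0, 115.2]
ee_rot: [-0.707, 0.708, -0.002, 0.001]
force: [-0.3, -0.4, -5.6]
grip_width: 0.267
time_s: 5.23
eef_pos: [627.7, 93.4, 117.2]
ee_rot: [0.707, -0.707, -0.0, 0.001]
force: [0.5, 1.1, -5.2]
grip_width: 0.265
turn tool [-0.      0.0014 -0.0003]  shift after turn [-0.5 -0.8 -1.2]
t 5.23 pos [627.7  93.4 117.2] F [ 0.5  1.1 -5.2] grip 0.265 shift tool [-0.5 -0.8 -1.2] world d [-0.5 -1.2  0.8]
```

View pics/w5.png

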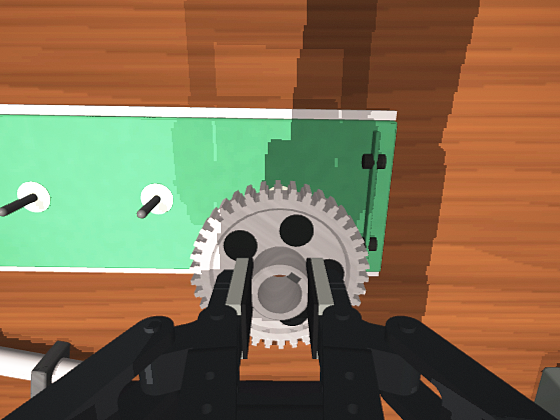

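View pics/s5.png

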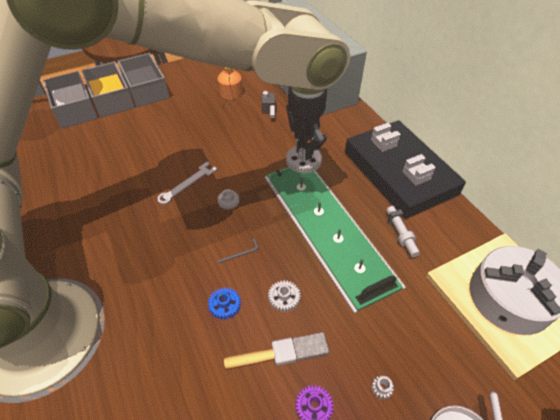

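```bash
python3 -c "
from meas import *
c=ld('w5'); print(-c['R'].T@c['t'])
print(ray(c,157,198,12),ray(c,34,197,12), ray(c,281,292,129), sense()['eef_pos'])"
```

```text
[546.85485811  93.23370631 259.85193854]
[625.58085619   7.89064804  12.        ] [624.85791784 -78.11627572  12.        ] [628.26479626  94.15539832 129.        ] [627.81681238  93.09459731 117.30041501]
```

```bash
python3 -m handwheel '[{"grip":15,"tx":-0.5,"ty":15,"tz":-1,"wx":0,"wy":0,"wz":0},{"grip":15,"tx":0,"ty":20,"tz":0,"wx":0,"wy":0,"wz":0},{"grip":15,"tx":0,"ty":20,"tz":0,"wx":0,"wy":0,"wz":0},{"grip":15,"tx":0,"ty":15,"tz":0,"wx":0,"wy":0,"wz":0},{"grip":15,"tx":0,"ty":10,"tz":0,"wx":0,"wy":0,"wz":0},{"grip":15,"tx":0,"ty":4,"tz":0,"wx":0,"wy":0,"wz":0},{"grip":15,"tx":0,"ty":0,"tz":0,"wx":0,"wy":0,"wz":0},{"grip":15,"tx":0,"ty":0,"tz":0,"wx":0,"wy":0,"wz":0},{"grip":15,"tx":0,"ty":0,"tz":0,"wx":0,"wy":0,"wz":0}]' 70
python3 -c "
from h import *
go([627.2,92.4,30],[0,1])"
```

```text
time_s: 6.08
eef_pos: [628.2, 91.6, 34.5]
ee_rot: [-0.707, 0.707, 0.001, 0.001]
force: [0.5, -0.1, -5.4]
grip_width: 0.261
turn tool [0.0001 0.0003 0.002 ]  shift after turn [-1.   4.5  0.8]
t 6.08 pos [628.2  91.6  34.5] F [ 0.5 -0.1 -5.4] grip 0.261 shift tool [-1.   4.5  0.8] world d [-1.   0.8 -4.5]
```

```bash
python3 -m handwheel '[{"grip":15,"tx":0,"ty":2,"tz":0,"wx":0,"wy":0,"wz":0},{"grip":15,"tx":0,"ty":2,"tz":0,"wx":0,"wy":0,"wz":0},{"grip":15,"tx":0,"ty":0,"tz":0,"wx":0,"wy":0,"wz":0},{"grip":15,"tx":0,"ty":0,"tz":0,"wx":0,"wy":0,"wz":0},{"grip":45,"tx":0,"ty":0,"tz":0,"wx":0,"wy":0,"wz":0},{"grip":45,"tx":0,"ty":0,"tz":0,"wx":0,"wy":0,"wz":0},{"grip":45,"tx":0,"ty":0,"tz":0,"wx":0,"wy":0,"wz":0},{"grip":45,"tx":0,"ty":0,"tz":0,"wx":0,"wy":0,"wz":0},{"grip":45,"tx":0,"ty":0,"tz":0,"wx":0,"wy":0,"wz":0}]' 70
python3 -c "
from h import *
go([627.2,92.4,30],[0,1]);cap('wrist','w6.png')"
```

```text
time_s: 6.83
eef_pos: [627.6, 91.6, 29.3]
ee_rot: [-0.707, 0.707, 0.0, -0.0]
force: [-0.5, 0.5, -0.7]
grip_width: 0.525
turn tool [0.     0.0002 0.0002]  shift after turn [-0.4 -0.7  0.8]
t 6.83 pos [627.6  91.6  29.3] F [-0.5  0.5 -0.7] grip 0.525 shift tool [-0.4 -0.7  0.8] world d [-0.4  0.8  0.7]
```

View pics/w6.png

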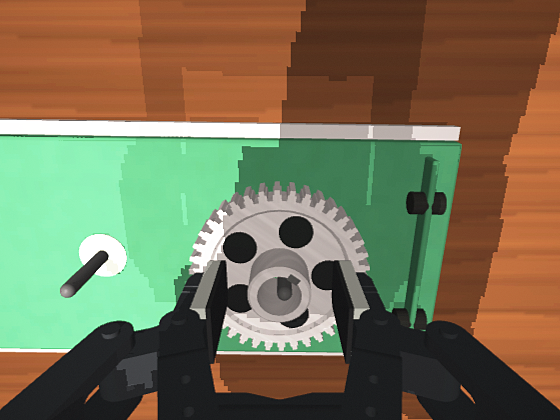

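Gear C is down on the tray, with the peg tip visible in its bore at (285,290), and released. Next is gear D at (454.6,140).

```bash
python3 -m handwheel '[{"grip":45,"tx":0,"ty":-10,"tz":0,"wx":0,"wy":0,"wz":0},{"grip":45,"tx":0,"ty":-35,"tz":0,"wx":0,"wy":0,"wz":0},{"grip":65,"tx":0,"ty":-35,"tz":0,"wx":0,"wy":0,"wz":0},{"grip":65,"tx":-15,"ty":-10,"tz":8,"wx":0,"wy":0,"wz":0},{"grip":65,"tx":-35,"ty":0,"tz":10,"wx":0,"wy":0,"wz":0},{"grip":65,"tx":-35,"ty":0,"tz":10,"wx":0,"wy":0,"wz":0},{"grip":65,"tx":-35,"ty":0,"tz":10,"wx":0,"wy":0,"wz":0},{"grip":65,"tx":-35,"ty":0,"tz":10,"wx":0,"wy":0,"wz":0},{"grip":65,"tx":-18,"ty":0,"tz":0,"wx":0,"wy":0,"wz":0},{"grip":65,"tx":0,"ty":20,"tz":0,"wx":0,"wy":0,"wz":0}]' 40
python3 -m handwheel '[{"grip":65,"tx":0,"ty":30,"tz":0,"wx":0,"wy":0,"wz":0},{"grip":65,"tx":0,"ty":12,"tz":0,"wx":0,"wy":0,"wz":0},{"grip":65,"tx":0,"ty":0,"tz":0,"wx":0,"wy":0,"wz":0},{"grip":65,"tx":0,"ty":0,"tz":0,"wx":0,"wy":0,"wz":0},{"grip":65,"tx":0,"ty":0,"tz":0,"wx":0,"wy":0,"wz":0},{"grip":65,"tx":0,"ty":0,"tz":0,"wx":0,"wy":0,"wz":0}]' 40
python3 -c "
from h import *
go([454.5,140.2,17],[0,1]);cap('wrist','w7.png')"
```

```text
time_s: 7.72
eef_pos: [453.2, 140.5, 102.6]
ee_rot: [0.707, -0.707, -0.003, -0.001]
force: [1.3, -0.6, 0.6]
grip_width: 0.763
time_s: 8.22
eef_pos: [455.3, 139.6, 58.6]
ee_rot: [0.707, -0.707, -0.001, -0.001]
force: [-0.4, -1.2, 1.4]
grip_width: 0.763
turn tool [-0.0001  0.0002  0.0024]  shift after turn [-0.8 41.6  0.6]
t 8.22 pos [455.3 139.6  58.6] F [-0.4 -1.2  1.4] grip 0.763 shift tool [-0.9 41.6  0.6] world d [ -0.8   0.6 -41.6]
```

View pics/w7.png

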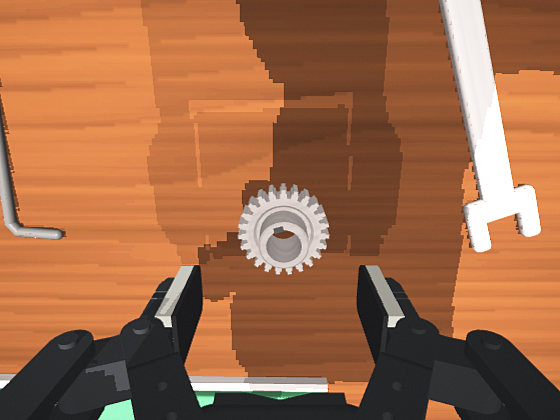

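Gear D's hub is at (284,245), centred between the pads (185..375). I check its position, then grip.

```bash
python3 -c "
from meas import *
c=ld('w7'); print(gear(c,284,230),ray(c,284,245,30))"
python3 -m handwheel '[{"grip":65,"tx":0,"ty":25,"tz":0,"wx":0,"wy":0,"wz":0},{"grip":65,"tx":0,"ty":15,"tz":0,"wx":0,"wy":0,"wz":0},{"grip":65,"tx":0,"ty":0,"tz":0,"wx":0,"wy":0,"wz":0},{"grip":65,"tx":0,"ty":0,"tz":0,"wx":0,"wy":0,"wz":0},{"grip":65,"tx":0,"ty":0,"tz":0,"wx":0,"wy":0,"wz":0}]' 40
python3 -c "
from h import *
go([454.5,140.2,17],[0,1])"
```

```text
(array([452.62820435, 142.46464539]), 53.7244758605957) [453.85905597 142.08614882  30.        ]
time_s: 8.68
eef_pos: [455.2, 139.6, 18.4]
ee_rot: [0.707, -0.707, -0.001, -0.001]
force: [-0.0, -0.2, 0.8]
grip_width: 0.762
turn tool [-0.0001  0.0003  0.0018]  shift after turn [-0.7  1.4  0.6]
t 8.68 pos [455.2 139.6  18.4] F [-0.  -0.2  0.8] grip 0.762 shift tool [-0.7  1.4  0.6] world d [-0.7  0.6 -1.4]
```

```bash
python3 -m handwheel '[{"grip":15,"tx":-1,"ty":0,"tz":1.5,"wx":0,"wy":0,"wz":0},{"grip":15,"tx":0,"ty":0,"tz":0,"wx":0,"wy":0,"wz":0},{"grip":15,"tx":0,"ty":0,"tz":0,"wx":0,"wy":0,"wz":0},{"grip":15,"tx":0,"ty":0,"tz":0,"wx":0,"wy":0,"wz":0},{"grip":15,"tx":0,"ty":0,"tz":0,"wx":0,"wy":0,"wz":0},{"grip":15,"tx":0,"ty":0,"tz":0,"wx":0,"wy":0,"wz":0},{"grip":15,"tx":0,"ty":0,"tz":0,"wx":0,"wy":0,"wz":0},{"grip":15,"tx":0,"ty":0,"tz":0,"wx":0,"wy":0,"wz":0},{"grip":15,"tx":0,"ty":0,"tz":0,"wx":0,"wy":0,"wz":0}]' 70
python3 -m handwheel '[{"grip":15,"tx":0,"ty":-10,"tz":0,"wx":0,"wy":0,"wz":0},{"grip":15,"tx":0,"ty":-25,"tz":0,"wx":0,"wy":0,"wz":0},{"grip":15,"tx":0,"ty":-35,"tz":0,"wx":0,"wy":0,"wz":0},{"grip":15,"tx":0,"ty":-30,"tz":0,"wx":0,"wy":0,"wz":0},{"grip":15,"tx":0,"ty":0,"tz":0,"wx":0,"wy":0,"wz":0},{"grip":15,"tx":0,"ty":0,"tz":0,"wx":0,"wy":0,"wz":0},{"grip":15,"tx":0,"ty":0,"tz":0,"wx":0,"wy":0,"wz":0},{"grip":15,"tx":0,"ty":0,"tz":0,"wx":0,"wy":0,"wz":0}]' 70
python3 -c "
from meas import *
go([624.6,-78.8,118],[0,1]); c=cap('wrist','w8.png')"
```

```text
time_s: 9.43
eef_pos: [453.8, 141.2, 18.3]
ee_rot: [0.707, -0.707, -0.001, -0.0]
force: [-2.0, 0.3, 9.3]
grip_width: 0.269
time_s: 10.1
eef_pos: [452.7, 141.0, 116.2]
ee_rot: [-0.707, 0.707, -0.001, -0.001]
force: [0.5, -0.2, -2.6]
grip_width: 0.266
turn tool [ 0.0002  0.0002 -0.0025]  shift after turn [ 171.9   -1.8 -219.8]
t 10.1 pos [452.7 141.  116.2] F [ 0.5 -0.2 -2.6] grip 0.266 shift tool [ 171.9   -2.2 -219.8] world d [ 171.9 -219.8    1.8]
```

View pics/w8.png

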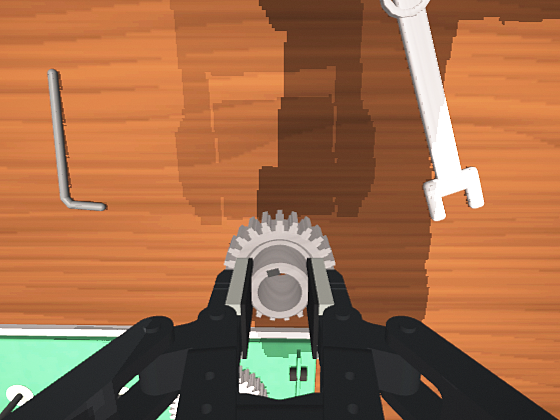

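Gear D is held level with its bore at (280,295). I move it to the second peg from the handle.

```bash
python3 -m handwheel '[{"grip":15,"tx":13,"ty":0,"tz":-17,"wx":0,"wy":0,"wz":0},{"grip":15,"tx":24,"ty":0,"tz":-31,"wx":0,"wy":0,"wz":0},{"grip":15,"tx":24,"ty":0,"tz":-31,"wx":0,"wy":0,"wz":0},{"grip":15,"tx":24,"ty":0,"tz":-31,"wx":0,"wy":0,"wz":0},{"grip":15,"tx":24,"ty":0,"tz":-31,"wx":0,"wy":0,"wz":0},{"grip":15,"tx":24,"ty":0,"tz":-31,"wx":0,"wy":0,"wz":0},{"grip":15,"tx":24,"ty":0,"tz":-31,"wx":0,"wy":0,"wz":0},{"grip":15,"tx":14,"ty":0,"tz":-17,"wx":0,"wy":0,"wz":0},{"grip":15,"tx":0,"ty":0,"tz":0,"wx":0,"wy":0,"wz":0},{"grip":15,"tx":0,"ty":0,"tz":0,"wx":0,"wy":0,"wz":0}]' 70
python3 -m handwheel '[{"grip":15,"tx":0,"ty":0,"tz":0,"wx":0,"wy":0,"wz":0},{"grip":15,"tx":0,"ty":0,"tz":0,"wx":0,"wy":0,"wz":0},{"grip":15,"tx":0,"ty":0,"tz":0,"wx":0,"wy":0,"wz":0},{"grip":15,"tx":0,"ty":0,"tz":0,"wx":0,"wy":0,"wz":0}]' 70
python3 -c "
from meas import *
go([624.5,-79,118],[0,1]); c=cap('wrist','w9.png')"
```

```text
time_s: 10.98
eef_pos: [624.2, -79.7, 115.5]
ee_rot: [0.707, -0.707, 0.001, 0.0]
force: [0.6, 0.7, -1.4]
grip_width: 0.271
time_s: 11.32
eef_pos: [624.3, -78.2, 117.4]
ee_rot: [0.707, -0.707, -0.0, 0.0]
force: [0.3, -0.2, -1.6]
grip_width: 0.268
turn tool [-0.      0.0011 -0.0001]  shift after turn [ 0.2 -0.6 -0.8]
t 11.32 pos [624.3 -78.2 117.4] F [ 0.3 -0.2 -1.6] grip 0.268 shift tool [ 0.2 -0.6 -0.8] world d [ 0.2 -0.8  0.6]
```

View pics/w9.png

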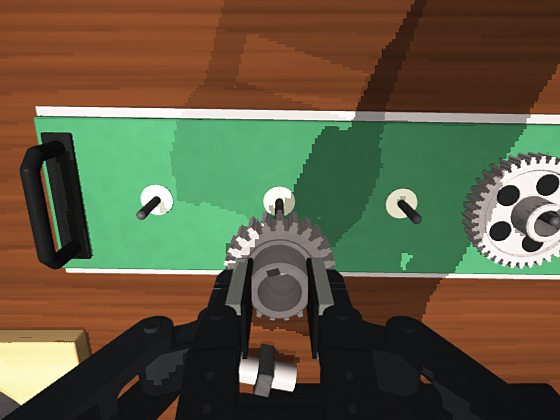

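The target peg's washer at (279,201) is aligned with the gear, with the handle at left (60,200). Lowering.

```bash
python3 -m handwheel '[{"grip":15,"tx":0,"ty":15,"tz":-0.5,"wx":0,"wy":0,"wz":0},{"grip":15,"tx":0,"ty":20,"tz":0,"wx":0,"wy":0,"wz":0},{"grip":15,"tx":0,"ty":20,"tz":0,"wx":0,"wy":0,"wz":0},{"grip":15,"tx":0,"ty":15,"tz":0,"wx":0,"wy":0,"wz":0},{"grip":15,"tx":0,"ty":10,"tz":0,"wx":0,"wy":0,"wz":0},{"grip":15,"tx":0,"ty":4,"tz":0,"wx":0,"wy":0,"wz":0},{"grip":15,"tx":0,"ty":0,"tz":0,"wx":0,"wy":0,"wz":0},{"grip":15,"tx":0,"ty":0,"tz":0,"wx":0,"wy":0,"wz":0},{"grip":15,"tx":0,"ty":0,"tz":0,"wx":0,"wy":0,"wz":0}]' 70
python3 -c "
from h import *
go([624.5,-79,30],[0,1])"
```

```text
time_s: 12.12
eef_pos: [625.1, -79.6, 34.4]
ee_rot: [-0.707, 0.707, 0.001, 0.001]
force: [0.0, -0.1, -1.6]
grip_width: 0.265
turn tool [0.0006 0.0003 0.0019]  shift after turn [-0.6  4.4  0.6]
t 12.12 pos [625.1 -79.6  34.4] F [ 0.  -0.1 -1.6] grip 0.265 shift tool [-0.6  4.4  0.6] world d [-0.6  0.6 -4.4]
```

```bash
python3 -m handwheel '[{"grip":15,"tx":0,"ty":2,"tz":0,"wx":0,"wy":0,"wz":0},{"grip":15,"tx":0,"ty":2,"tz":0,"wx":0,"wy":0,"wz":0},{"grip":15,"tx":0,"ty":0,"tz":0,"wx":0,"wy":0,"wz":0},{"grip":15,"tx":0,"ty":0,"tz":0,"wx":0,"wy":0,"wz":0},{"grip":45,"tx":0,"ty":0,"tz":0,"wx":0,"wy":0,"wz":0},{"grip":45,"tx":0,"ty":0,"tz":0,"wx":0,"wy":0,"wz":0},{"grip":45,"tx":0,"ty":0,"tz":0,"wx":0,"wy":0,"wz":0},{"grip":45,"tx":0,"ty":0,"tz":0,"wx":0,"wy":0,"wz":0},{"grip":45,"tx":0,"ty":0,"tz":0,"wx":0,"wy":0,"wz":0}]' 70
python3 -c "
from h import *
go([453.8,-148,120],[0,1]);cap('wrist','w10.png')"
```

```text
time_s: 12.87
eef_pos: [624.5, -79.4, 29.2]
ee_rot: [0.707, -0.707, -0.0, 0.0]
force: [-1.5, -0.6, -0.4]
grip_width: 0.532
turn tool [-0.      0.0002 -0.0001]  shift after turn [-170.7  -90.8  -68.6]
t 12.87 pos [624.5 -79.4  29.2] F [-1.5 -0.6 -0.4] grip 0.532 shift tool [-170.7  -90.8  -68.5] world d [-170.7  -68.6   90.8]
```

View pics/w10.png

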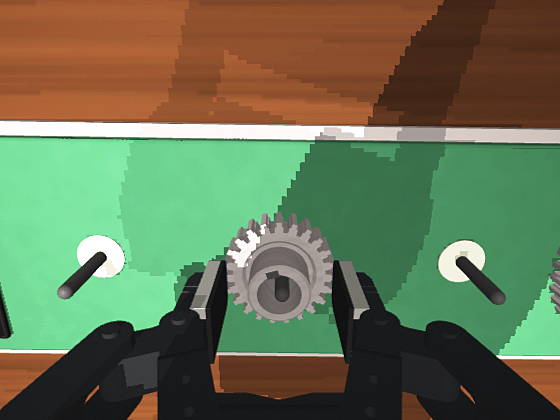

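Gear D is seated, with the peg in its bore at (282,288). Next is gear A at (453.8,-148).

```bash
python3 -m handwheel '[{"grip":45,"tx":0,"ty":-10,"tz":0,"wx":0,"wy":0,"wz":0},{"grip":45,"tx":0,"ty":-35,"tz":0,"wx":0,"wy":0,"wz":0},{"grip":65,"tx":0,"ty":-35,"tz":0,"wx":0,"wy":0,"wz":0},{"grip":65,"tx":-17,"ty":-10,"tz":-7,"wx":0,"wy":0,"wz":0},{"grip":65,"tx":-34,"ty":0,"tz":-14,"wx":0,"wy":0,"wz":0},{"grip":65,"tx":-34,"ty":0,"tz":-14,"wx":0,"wy":0,"wz":0},{"grip":65,"tx":-34,"ty":0,"tz":-14,"wx":0,"wy":0,"wz":0},{"grip":65,"tx":-34,"ty":0,"tz":-14,"wx":0,"wy":0,"wz":0},{"grip":65,"tx":-17,"ty":0,"tz":-6,"wx":0,"wy":0,"wz":0},{"grip":65,"tx":0,"ty":20,"tz":0,"wx":0,"wy":0,"wz":0}]' 40
python3 -m handwheel '[{"grip":65,"tx":0,"ty":30,"tz":0,"wx":0,"wy":0,"wz":0},{"grip":65,"tx":0,"ty":12,"tz":0,"wx":0,"wy":0,"wz":0},{"grip":65,"tx":0,"ty":0,"tz":0,"wx":0,"wy":0,"wz":0},{"grip":65,"tx":0,"ty":0,"tz":0,"wx":0,"wy":0,"wz":0},{"grip":65,"tx":0,"ty":0,"tz":0,"wx":0,"wy":0,"wz":0},{"grip":65,"tx":0,"ty":0,"tz":0,"wx":0,"wy":0,"wz":0}]' 40
python3 -c "
from meas import *
go([453.8,-148,17],[0,1]);cap('wrist','w11.png');c=ld('w11');print(gear(c,280,230))"
```

```text
time_s: 13.75
eef_pos: [453.7, -150.3, 102.6]
ee_rot: [-0.706, 0.708, 0.001, 0.002]
force: [0.1, -0.3, 0.3]
grip_width: 0.761
time_s: 14.25
eef_pos: [455.2, -148.8, 58.6]
ee_rot: [-0.707, 0.708, 0.001, 0.001]
force: [-0.5, 0.1, 0.4]
grip_width: 0.76
turn tool [0.0013 0.0004 0.002 ]  shift after turn [-1.4 41.6  0.8]
t 14.25 pos [ 455.2 -148.8   58.6] F [-0.5  0.1  0.4] grip 0.76 shift tool [-1.5 41.6  0.8] world d [ -1.4   0.8 -41.6]
(array([ 451.97607422, -146.42298889]), 67.0509033203125)
```

View pics/w11.png

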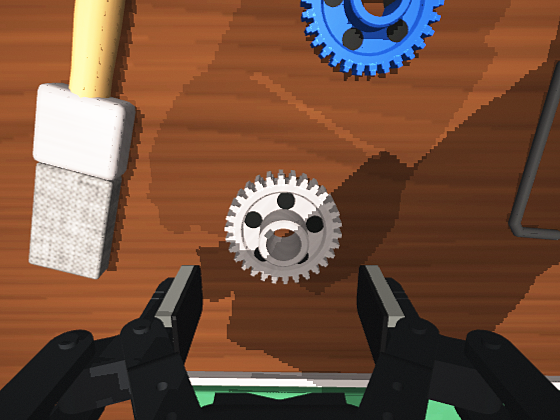

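Steel gear A is centred with its hub at (284,240). The blue decoy is at (372,20), clear of the fingers, and so is the brush at left. Gripping.

```bash
python3 -m handwheel '[{"grip":65,"tx":-1.5,"ty":25,"tz":1.5,"wx":0,"wy":0,"wz":0},{"grip":65,"tx":0,"ty":15,"tz":0,"wx":0,"wy":0,"wz":0},{"grip":65,"tx":0,"ty":0,"tz":0,"wx":0,"wy":0,"wz":0},{"grip":65,"tx":0,"ty":0,"tz":0,"wx":0,"wy":0,"wz":0},{"grip":65,"tx":0,"ty":0,"tz":0,"wx":0,"wy":0,"wz":0}]' 40
python3 -m handwheel '[{"grip":15,"tx":0,"ty":0,"tz":0,"wx":0,"wy":0,"wz":0},{"grip":15,"tx":0,"ty":0,"tz":0,"wx":0,"wy":0,"wz":0},{"grip":15,"tx":0,"ty":0,"tz":0,"wx":0,"wy":0,"wz":0},{"grip":15,"tx":0,"ty":0,"tz":0,"wx":0,"wy":0,"wz":0},{"grip":15,"tx":0,"ty":0,"tz":0,"wx":0,"wy":0,"wz":0},{"grip":15,"tx":0,"ty":0,"tz":0,"wx":0,"wy":0,"wz":0},{"grip":15,"tx":0,"ty":0,"tz":0,"wx":0,"wy":0,"wz":0},{"grip":15,"tx":0,"ty":0,"tz":0,"wx":0,"wy":0,"wz":0},{"grip":15,"tx":0,"ty":0,"tz":0,"wx":0,"wy":0,"wz":0}]' 70
python3 -m handwheel '[{"grip":15,"tx":0,"ty":-10,"tz":0,"wx":0,"wy":0,"wz":0},{"grip":15,"tx":0,"ty":-25,"tz":0,"wx":0,"wy":0,"wz":0},{"grip":15,"tx":0,"ty":-35,"tz":0,"wx":0,"wy":0,"wz":0},{"grip":15,"tx":0,"ty":-30,"tz":0,"wx":0,"wy":0,"wz":0},{"grip":15,"tx":0,"ty":0,"tz":0,"wx":0,"wy":0,"wz":0},{"grip":15,"tx":0,"ty":0,"tz":0,"wx":0,"wy":0,"wz":0},{"grip":15,"tx":0,"ty":0,"tz":0,"wx":0,"wy":0,"wz":0},{"grip":15,"tx":0,"ty":0,"tz":0,"wx":0,"wy":0,"wz":0}]' 70
python3 -c "
from meas import *
go([625.8,7,118],[0,1]); c=cap('wrist','w12.png')"
```

```text
time_s: 14.72
eef_pos: [453.7, -147.3, 18.4]
ee_rot: [-0.707, 0.707, 0.001, 0.0]
force: [-0.5, 0.8, -0.9]
grip_width: 0.76
time_s: 15.47
eef_pos: [453.3, -147.0, 18.2]
ee_rot: [-0.707, 0.707, 0.0, 0.0]
force: [-1.8, 1.8, 10.1]
grip_width: 0.265
time_s: 16.13
eef_pos: [452.2, -146.5, 116.0]
ee_rot: [0.708, -0.707, 0.001, 0.001]
force: [0.1, 1.1, -3.0]
grip_width: 0.263
turn tool [-0.0016  0.0001 -0.0025]  shift after turn [173.6  -2.  153.5]
t 16.13 pos [ 452.2 -146.5  116. ] F [ 0.1  1.1 -3. ] grip 0.263 shift tool [173.6  -2.2 153.5] world d [173.6 153.5   2. ]
```

View pics/w12.png

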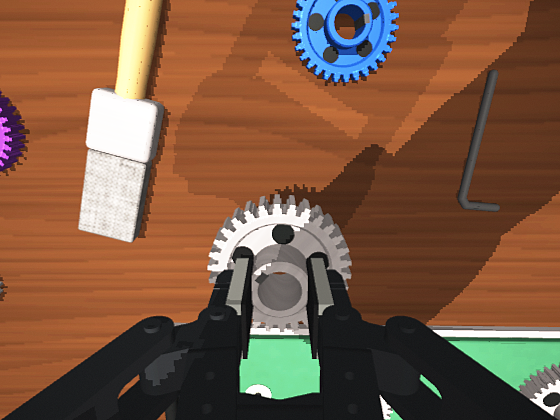

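Gear A is held with its bore at (280,290). I move it to the third peg from the handle (625.8,7).

```bash
python3 -m handwheel '[{"grip":15,"tx":13,"ty":0,"tz":12,"wx":0,"wy":0,"wz":0},{"grip":15,"tx":24.5,"ty":0,"tz":21.5,"wx":0,"wy":0,"wz":0},{"grip":15,"tx":24.5,"ty":0,"tz":21.5,"wx":0,"wy":0,"wz":0},{"grip":15,"tx":24.5,"ty":0,"tz":21.5,"wx":0,"wy":0,"wz":0},{"grip":15,"tx":24.5,"ty":0,"tz":21.5,"wx":0,"wy":0,"wz":0},{"grip":15,"tx":24.5,"ty":0,"tz":21.5,"wx":0,"wy":0,"wz":0},{"grip":15,"tx":24.5,"ty":0,"tz":21.5,"wx":0,"wy":0,"wz":0},{"grip":15,"tx":13,"ty":0,"tz":12,"wx":0,"wy":0,"wz":0},{"grip":15,"tx":0,"ty":0,"tz":0,"wx":0,"wy":0,"wz":0},{"grip":15,"tx":0,"ty":0,"tz":0,"wx":0,"wy":0,"wz":0}]' 70
python3 -m handwheel '[{"grip":15,"tx":0,"ty":0,"tz":0,"wx":0,"wy":0,"wz":0},{"grip":15,"tx":0,"ty":0,"tz":0,"wx":0,"wy":0,"wz":0},{"grip":15,"tx":0,"ty":0,"tz":0,"wx":0,"wy":0,"wz":0},{"grip":15,"tx":0,"ty":0,"tz":0,"wx":0,"wy":0,"wz":0}]' 70
python3 -c "
from meas import *
go([625.8,7,118],[0,1]); c=cap('wrist','w13.png')"
```

```text
time_s: 17.02
eef_pos: [625.6, 6.7, 115.5]
ee_rot: [0.707, -0.707, 0.001, 0.002]
force: [-0.3, -0.2, -3.3]
grip_width: 0.261
time_s: 17.35
eef_pos: [625.7, 5.5, 117.4]
ee_rot: [-0.707, 0.707, -0.0, 0.0]
force: [-0.7, -0.6, -3.2]
grip_width: 0.265
turn tool [ 0.     -0.0007 -0.    ]  shift after turn [ 0.1 -0.6  1.5]
t 17.35 pos [625.7   5.5 117.4] F [-0.7 -0.6 -3.2] grip 0.265 shift tool [ 0.1 -0.6  1.5] world d [0.1 1.5 0.6]
```

View pics/w13.png

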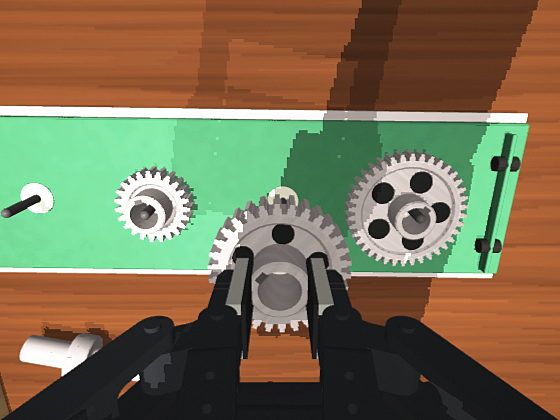

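C (408,212) and D (152,205) sit on their pegs. The target washer at (283,193) is about 1.5 mm to +y of the gear, so I correct and lower.

```bash
python3 -m handwheel '[{"grip":15,"tx":0,"ty":15,"tz":1.5,"wx":0,"wy":0,"wz":0},{"grip":15,"tx":0,"ty":20,"tz":0,"wx":0,"wy":0,"wz":0},{"grip":15,"tx":0,"ty":20,"tz":0,"wx":0,"wy":0,"wz":0},{"grip":15,"tx":0,"ty":15,"tz":0,"wx":0,"wy":0,"wz":0},{"grip":15,"tx":0,"ty":10,"tz":0,"wx":0,"wy":0,"wz":0},{"grip":15,"tx":0,"ty":4,"tz":0,"wx":0,"wy":0,"wz":0},{"grip":15,"tx":0,"ty":0,"tz":0,"wx":0,"wy":0,"wz":0},{"grip":15,"tx":0,"ty":0,"tz":0,"wx":0,"wy":0,"wz":0},{"grip":15,"tx":0,"ty":0,"tz":0,"wx":0,"wy":0,"wz":0}]' 70
python3 -c "
from h import *
go([625.8,7,30],[0,1])"
```

```text
time_s: 18.15
eef_pos: [626.6, 7.5, 34.4]
ee_rot: [-0.707, 0.707, 0.001, 0.001]
force: [0.8, 0.2, -2.6]
grip_width: 0.266
turn tool [0.0003 0.0002 0.0019]  shift after turn [-0.8  4.4 -0.5]
t 18.15 pos [626.6   7.5  34.4] F [ 0.8  0.2 -2.6] grip 0.266 shift tool [-0.8  4.4 -0.5] world d [-0.8 -0.5 -4.4]
```

```bash
python3 -m handwheel '[{"grip":15,"tx":0,"ty":2,"tz":0,"wx":0,"wy":0,"wz":0},{"grip":15,"tx":0,"ty":2,"tz":0,"wx":0,"wy":0,"wz":0},{"grip":15,"tx":0,"ty":0,"tz":0,"wx":0,"wy":0,"wz":0},{"grip":15,"tx":0,"ty":0,"tz":0,"wx":0,"wy":0,"wz":0},{"grip":45,"tx":0,"ty":0,"tz":0,"wx":0,"wy":0,"wz":0},{"grip":45,"tx":0,"ty":0,"tz":0,"wx":0,"wy":0,"wz":0},{"grip":45,"tx":0,"ty":0,"tz":0,"wx":0,"wy":0,"wz":0},{"grip":45,"tx":0,"ty":0,"tz":0,"wx":0,"wy":0,"wz":0},{"grip":45,"tx":0,"ty":0,"tz":0,"wx":0,"wy":0,"wz":0}]' 70
python3 -c "
from h import *
go([522.8,-382.5,120],[0,1]);cap('wrist','w14.png')"
```

```text
time_s: 18.9
eef_pos: [626.0, 7.6, 29.2]
ee_rot: [0.707, -0.707, -0.0, 0.0]
force: [-1.1, 0.3, 0.7]
grip_width: 0.528
turn tool [-0.      0.0002 -0.    ]  shift after turn [-103.2  -90.8 -390.1]
t 18.9 pos [626.    7.6  29.2] F [-1.1  0.3  0.7] grip 0.528 shift tool [-103.3  -90.8 -390.1] world d [-103.2 -390.1   90.8]
```

View pics/w14.png

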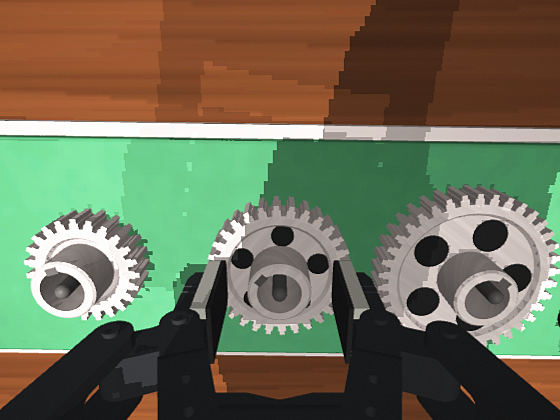

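Gear A is seated, with its peg in the bore at (280,288). Next is gear B at (522.8,-382.5), rising first.

```bash
python3 -m handwheel '[{"grip":45,"tx":0,"ty":-10,"tz":0,"wx":0,"wy":0,"wz":0},{"grip":45,"tx":0,"ty":-35,"tz":0,"wx":0,"wy":0,"wz":0},{"grip":45,"tx":0,"ty":-35,"tz":0,"wx":0,"wy":0,"wz":0},{"grip":65,"tx":-5,"ty":-20,"tz":-20,"wx":0,"wy":0,"wz":0},{"grip":65,"tx":-10,"ty":0,"tz":-38,"wx":0,"wy":0,"wz":0},{"grip":65,"tx":-10,"ty":0,"tz":-38,"wx":0,"wy":0,"wz":0},{"grip":65,"tx":-10,"ty":0,"tz":-38,"wx":0,"wy":0,"wz":0},{"grip":65,"tx":-10,"ty":0,"tz":-38,"wx":0,"wy":0,"wz":0},{"grip":65,"tx":-10,"ty":0,"tz":-38,"wx":0,"wy":0,"wz":0},{"grip":65,"tx":-10,"ty":0,"tz":-38,"wx":0,"wy":0,"wz":0}]' 40
python3 -m handwheel '[{"grip":65,"tx":-10,"ty":0,"tz":-38,"wx":0,"wy":0,"wz":0},{"grip":65,"tx":-10,"ty":0,"tz":-38,"wx":0,"wy":0,"wz":0},{"grip":65,"tx":-10,"ty":0,"tz":-38,"wx":0,"wy":0,"wz":0},{"grip":65,"tx":-8,"ty":0,"tz":-28,"wx":0,"wy":0,"wz":0},{"grip":65,"tx":0,"ty":30,"tz":0,"wx":0,"wy":0,"wz":0},{"grip":65,"tx":0,"ty":20,"tz":0,"wx":0,"wy":0,"wz":0},{"grip":65,"tx":0,"ty":0,"tz":0,"wx":0,"wy":0,"wz":0},{"grip":65,"tx":0,"ty":0,"tz":0,"wx":0,"wy":0,"wz":0},{"grip":65,"tx":0,"ty":0,"tz":0,"wx":0,"wy":0,"wz":0},{"grip":65,"tx":0,"ty":0,"tz":0,"wx":0,"wy":0,"wz":0}]' 40
python3 -c "
from meas import *
go([522.8,-382.5,17],[0,1]);cap('wrist','w15.png');c=ld('w15');print(gear(c,280,230))"
```

```text
time_s: 19.78
eef_pos: [560.4, -242.2, 130.3]
ee_rot: [-0.707, 0.707, 0.0, 0.0]
force: [0.3, 0.7, -0.2]
grip_width: 0.765
time_s: 20.62
eef_pos: [523.9, -382.7, 81.4]
ee_rot: [-0.706, 0.708, 0.001, 0.0]
force: [0.1, -0.1, -0.2]
grip_width: 0.759
turn tool [0.0023 0.0008 0.0021]  shift after turn [-1.1 64.4  0.2]
t 20.62 pos [ 523.9 -382.7   81.4] F [ 0.1 -0.1 -0.2] grip 0.759 shift tool [-1.2 64.4  0.4] world d [ -1.1   0.2 -64.4]
(array([ 522.04449463, -382.91113281]), 41.48311996459961)
```

View pics/w15.png

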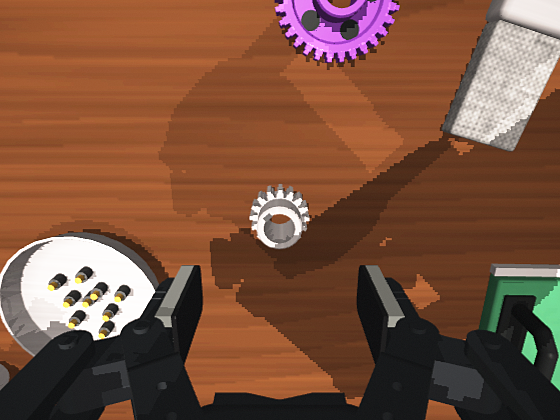

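Gear B's hub is at (280,227), centred. The dish's rim at lower left (155,285) is about 70 mm off, so I narrow the opening to 50 before descending.

```bash
python3 -c "
from meas import *
c=ld('w15'); print(ray(c,155,275,0),ray(c,155,275,30),ray(c,280,227,30))"
python3 -m handwheel '[{"grip":50,"tx":-1,"ty":20,"tz":0,"wx":0,"wy":0,"wz":0},{"grip":50,"tx":0,"ty":20,"tz":0,"wx":0,"wy":0,"wz":0},{"grip":50,"tx":0,"ty":15,"tz":0,"wx":0,"wy":0,"wz":0},{"grip":50,"tx":0,"ty":7,"tz":0,"wx":0,"wy":0,"wz":0},{"grip":50,"tx":0,"ty":0,"tz":0,"wx":0,"wy":0,"wz":0},{"grip":50,"tx":0,"ty":0,"tz":0,"wx":0,"wy":0,"wz":0},{"grip":50,"tx":0,"ty":0,"tz":0,"wx":0,"wy":0,"wz":0},{"grip":50,"tx":0,"ty":0,"tz":0,"wx":0,"wy":0,"wz":0}]' 40
python3 -c "
from meas import *
go([522.5,-382.5,17],[0,1])"
```

```text
[ 569.56529549 -467.41936813    0.        ] [ 552.57011623 -456.04404757   30.        ] [ 522.00611055 -382.30629539   30.        ]
time_s: 21.33
eef_pos: [522.6, -382.9, 18.6]
ee_rot: [-0.707, 0.708, 0.001, 0.0]
force: [0.7, 0.6, 0.2]
grip_width: 0.584
turn tool [0.0016 0.0003 0.0015]  shift after turn [-0.1  1.6  0.4]
t 21.33 pos [ 522.6 -382.9   18.6] F [0.7 0.6 0.2] grip 0.584 shift tool [-0.1  1.6  0.4] world d [-0.1  0.4 -1.6]
```

```bash
python3 -m handwheel '[{"grip":15,"tx":0,"ty":0,"tz":0,"wx":0,"wy":0,"wz":0},{"grip":15,"tx":0,"ty":0,"tz":0,"wx":0,"wy":0,"wz":0},{"grip":15,"tx":0,"ty":0,"tz":0,"wx":0,"wy":0,"wz":0},{"grip":15,"tx":0,"ty":0,"tz":0,"wx":0,"wy":0,"wz":0},{"grip":15,"tx":0,"ty":0,"tz":0,"wx":0,"wy":0,"wz":0},{"grip":15,"tx":0,"ty":0,"tz":0,"wx":0,"wy":0,"wz":0},{"grip":15,"tx":0,"ty":0,"tz":0,"wx":0,"wy":0,"wz":0},{"grip":15,"tx":0,"ty":0,"tz":0,"wx":0,"wy":0,"wz":0},{"grip":15,"tx":0,"ty":0,"tz":0,"wx":0,"wy":0,"wz":0}]' 70
python3 -m handwheel '[{"grip":15,"tx":0,"ty":-10,"tz":0,"wx":0,"wy":0,"wz":0},{"grip":15,"tx":0,"ty":-25,"tz":0,"wx":0,"wy":0,"wz":0},{"grip":15,"tx":0,"ty":-35,"tz":0,"wx":0,"wy":0,"wz":0},{"grip":15,"tx":0,"ty":-30,"tz":0,"wx":0,"wy":0,"wz":0},{"grip":15,"tx":0,"ty":0,"tz":0,"wx":0,"wy":0,"wz":0},{"grip":15,"tx":0,"ty":0,"tz":0,"wx":0,"wy":0,"wz":0},{"grip":15,"tx":0,"ty":0,"tz":0,"wx":0,"wy":0,"wz":0},{"grip":15,"tx":0,"ty":0,"tz":0,"wx":0,"wy":0,"wz":0}]' 70
python3 -c "
from meas import *
go([623.2,-165.2,118],[0,1]); c=cap('wrist','w16.png')"
```

```text
time_s: 22.08
eef_pos: [522.4, -382.7, 18.2]
ee_rot: [-0.707, 0.707, 0.0, 0.0]
force: [0.3, 0.6, 6.1]
grip_width: 0.264
time_s: 22.75
eef_pos: [521.5, -381.9, 115.8]
ee_rot: [0.708, -0.706, 0.001, 0.001]
force: [0.8, 0.0, -0.7]
grip_width: 0.262
turn tool [-0.0021  0.0001 -0.002 ]  shift after turn [101.7  -2.2 216.7]
t 22.75 pos [ 521.5 -381.9  115.8] F [ 0.8  0.  -0.7] grip 0.262 shift tool [101.7  -2.  216.7] world d [101.7 216.7   2.2]
```

View pics/w16.png

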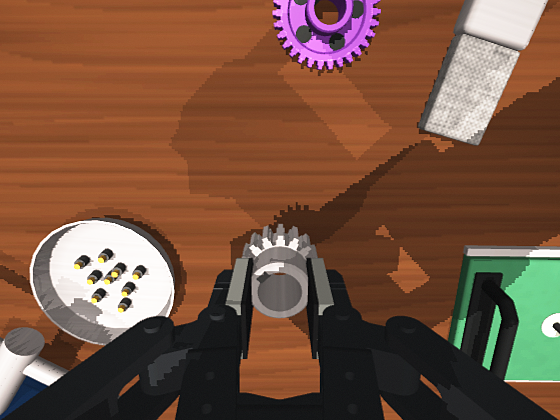

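Gear B is held with its bore at (280,292). I move it to the peg next to the handle.

```bash
python3 -m handwheel '[{"grip":15,"tx":8,"ty":0,"tz":16,"wx":0,"wy":0,"wz":0},{"grip":15,"tx":14.5,"ty":0,"tz":31,"wx":0,"wy":0,"wz":0},{"grip":15,"tx":14.5,"ty":0,"tz":31,"wx":0,"wy":0,"wz":0},{"grip":15,"tx":14.5,"ty":0,"tz":31,"wx":0,"wy":0,"wz":0},{"grip":15,"tx":14.5,"ty":0,"tz":31,"wx":0,"wy":0,"wz":0},{"grip":15,"tx":14.5,"ty":0,"tz":31,"wx":0,"wy":0,"wz":0},{"grip":15,"tx":14.5,"ty":0,"tz":31,"wx":0,"wy":0,"wz":0},{"grip":15,"tx":6.5,"ty":0,"tz":15.5,"wx":0,"wy":0,"wz":0},{"grip":15,"tx":0,"ty":0,"tz":0,"wx":0,"wy":0,"wz":0},{"grip":15,"tx":0,"ty":0,"tz":0,"wx":0,"wy":0,"wz":0}]' 70
python3 -m handwheel '[{"grip":15,"tx":0,"ty":0,"tz":0,"wx":0,"wy":0,"wz":0},{"grip":15,"tx":0,"ty":0,"tz":0,"wx":0,"wy":0,"wz":0},{"grip":15,"tx":0,"ty":0,"tz":0,"wx":0,"wy":0,"wz":0},{"grip":15,"tx":0,"ty":0,"tz":0,"wx":0,"wy":0,"wz":0}]' 70
python3 -c "
from meas import *
go([623.2,-165.2,118],[0,1]); c=cap('wrist','w17.png')"
```

```text
time_s: 23.63
eef_pos: [623.4, -164.2, 116.3]
ee_rot: [0.707, -0.707, -0.0, 0.001]
force: [1.1, 0.3, -0.3]
grip_width: 0.263
time_s: 23.97
eef_pos: [623.2, -165.8, 117.2]
ee_rot: [-0.707, 0.707, -0.0, 0.0]
force: [0.3, 0.2, -1.1]
grip_width: 0.262
turn tool [ 0.     -0.001  -0.0001]  shift after turn [-0.  -0.8  0.6]
t 23.97 pos [ 623.2 -165.8  117.2] F [ 0.3  0.2 -1.1] grip 0.262 shift tool [-0.  -0.8  0.6] world d [-0.   0.6  0.8]
```

View pics/w17.png

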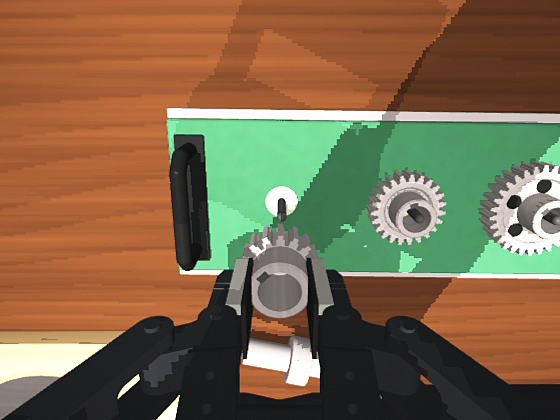

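The last peg's washer at (281,202) is aligned, with the handle at (190,205). Lowering.

```bash
python3 -m handwheel '[{"grip":15,"tx":0,"ty":15,"tz":0.5,"wx":0,"wy":0,"wz":0},{"grip":15,"tx":0,"ty":20,"tz":0,"wx":0,"wy":0,"wz":0},{"grip":15,"tx":0,"ty":20,"tz":0,"wx":0,"wy":0,"wz":0},{"grip":15,"tx":0,"ty":15,"tz":0,"wx":0,"wy":0,"wz":0},{"grip":15,"tx":0,"ty":10,"tz":0,"wx":0,"wy":0,"wz":0},{"grip":15,"tx":0,"ty":4,"tz":0,"wx":0,"wy":0,"wz":0},{"grip":15,"tx":0,"ty":0,"tz":0,"wx":0,"wy":0,"wz":0},{"grip":15,"tx":0,"ty":0,"tz":0,"wx":0,"wy":0,"wz":0},{"grip":15,"tx":0,"ty":0,"tz":0,"wx":0,"wy":0,"wz":0}]' 70
python3 -c "
from h import *
go([623.2,-165.2,30],[0,1])"
```

```text
time_s: 24.77
eef_pos: [624.1, -164.7, 34.5]
ee_rot: [-0.707, 0.707, 0.001, 0.001]
force: [-0.2, -0.9, -1.2]
grip_width: 0.264
turn tool [0.0008 0.0002 0.0018]  shift after turn [-0.9  4.5 -0.5]
t 24.77 pos [ 624.1 -164.7   34.5] F [-0.2 -0.9 -1.2] grip 0.264 shift tool [-0.9  4.5 -0.5] world d [-0.9 -0.5 -4.5]
```

```bash
python3 -m handwheel '[{"grip":15,"tx":0,"ty":2,"tz":0,"wx":0,"wy":0,"wz":0},{"grip":15,"tx":0,"ty":2,"tz":0,"wx":0,"wy":0,"wz":0},{"grip":15,"tx":0,"ty":0,"tz":0,"wx":0,"wy":0,"wz":0},{"grip":15,"tx":0,"ty":0,"tz":0,"wx":0,"wy":0,"wz":0},{"grip":42,"tx":0,"ty":0,"tz":0,"wx":0,"wy":0,"wz":0},{"grip":42,"tx":0,"ty":0,"tz":0,"wx":0,"wy":0,"wz":0},{"grip":42,"tx":0,"ty":0,"tz":0,"wx":0,"wy":0,"wz":0},{"grip":42,"tx":0,"ty":0,"tz":0,"wx":0,"wy":0,"wz":0},{"grip":42,"tx":0,"ty":0,"tz":0,"wx":0,"wy":0,"wz":0}]' 70
python3 -m handwheel '[{"grip":42,"tx":0,"ty":-10,"tz":0,"wx":0,"wy":0,"wz":0},{"grip":42,"tx":0,"ty":-30,"tz":0,"wx":0,"wy":0,"wz":0},{"grip":42,"tx":0,"ty":-35,"tz":0,"wx":0,"wy":0,"wz":0},{"grip":42,"tx":-20,"ty":-30,"tz":0,"wx":0,"wy":0,"wz":0},{"grip":42,"tx":-35,"ty":-10,"tz":0,"wx":0,"wy":0,"wz":0},{"grip":42,"tx":-40,"ty":0,"tz":0,"wx":0,"wy":0,"wz":0},{"grip":42,"tx":-40,"ty":0,"tz":0,"wx":0,"wy":0,"wz":0},{"grip":42,"tx":-40,"ty":0,"tz":0,"wx":0,"wy":0,"wz":0},{"grip":42,"tx":-40,"ty":0,"tz":0,"wx":0,"wy":0,"wz":0},{"grip":42,"tx":-20,"ty":0,"tz":0,"wx":0,"wy":0,"wz":0}]' 40
python3 -m handwheel '[{"grip":42,"tx":0,"ty":0,"tz":0,"wx":0,"wy":0,"wz":0},{"grip":42,"tx":0,"ty":0,"tz":0,"wx":0,"wy":0,"wz":0},{"grip":42,"tx":0,"ty":0,"tz":0,"wx":0,"wy":0,"wz":0},{"grip":42,"tx":0,"ty":0,"tz":0,"wx":0,"wy":0,"wz":0},{"grip":42,"tx":0,"ty":0,"tz":0,"wx":0,"wy":0,"wz":0}]' 40
python3 -c "
from h import *
cap('top','tf.png');cap('side','sf.png')
for n,a in(('tf',(130,210,210,400)),('sf',(150,310,250,420))):
    m=cv2.imread('pics/'+n+'.png')[a[0]:a[1],a[2]:a[3]]; cv2.imwrite('pics/'+n+'z.png',cv2.resize(m,None,fx=3.6,fy=3.6,interpolation=cv2.INTER_CUBIC))"
```

```text
time_s: 25.52
eef_pos: [623.5, -164.4, 29.1]
ee_rot: [0.707, -0.707, 0.0, 0.0]
force: [-0.2, 0.3, -0.4]
grip_width: 0.49
time_s: 26.35
eef_pos: [385.3, -163.6, 144.7]
ee_rot: [0.707, -0.707, 0.0, 0.0]
force: [0.3, 0.6, 0.0]
grip_width: 0.491
time_s: 26.77
eef_pos: [389.2, -164.5, 144.3]
ee_rot: [0.707, -0.707, -0.0, 0.0]
force: [1.0, -0.1, -0.3]
grip_width: 0.49
```

View pics/tfz.png

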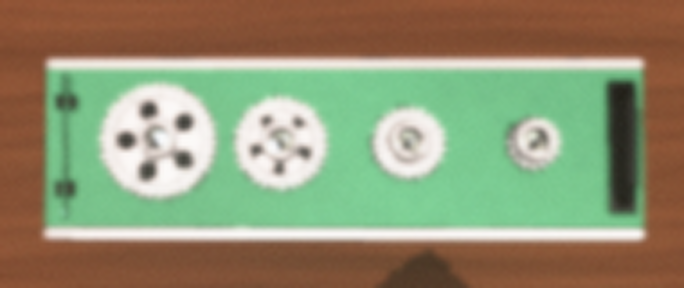

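View pics/sfz.png

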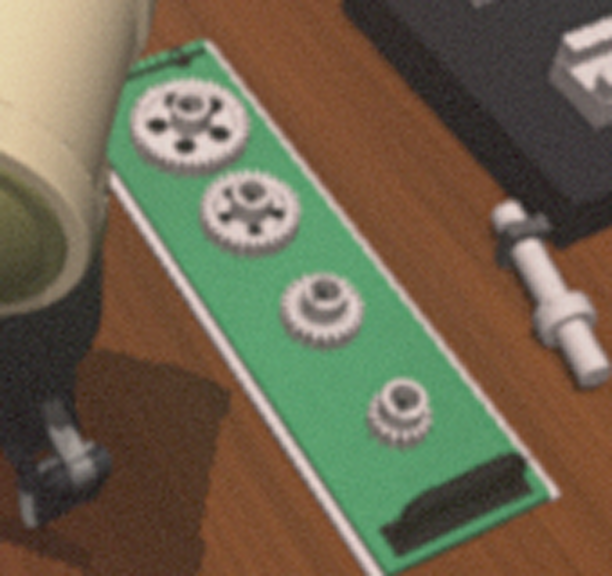

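All four gears sit flat over their pegs in order (zoomed top view, left to right: 80, 64, 50 and 36 mm next to the handle). I measure the centres at disc height and then hand in.

```bash
python3 -c "
from meas import *
T=ld('tf')
for u,v,p in((254,169,(627.2,92.2)),(288,170,(625.7,6.8)),(323.5,170,(624.5,-79)),(358,170,(623,-165.2))):
    q,d=gear(T,u,v,26); print(q.round(1),round(d,1),(q-p).round(1))
print(ctrl.finish_job())"
```

```text
[626.2   6.7] 67.5 [ -1.  -85.5]
[626.2   6.7] 67.5 [ 0.5 -0.1]
[625.3 -80.6] 52.8 [ 0.8 -1.6]
[ 624.5 -165.6] 39.1 [ 1.5 -0.4]
the job is handed in; nothing more can be done
None
```

All four gears are back on the tray's pegs, hub up and released. Starting at the handle they run 36, 50, 64 and 80 mm. The job was handed in at about 27 s of the 90 s allowed, with the arm clear of the tray; no verdict was reported.

- **36, 50 and 64 mm gears:** In the last top view their centres lie within 2 mm of their pegs. Their measured outer diameters read about 3 mm too large.
- **80 mm gear:** My last numeric check failed because the contour search picked up the 64 mm gear instead. The only evidence is from the pictures: the wrist camera showed its peg in the bore after release, and the final top and side views show it flat on its peg. The arm stood within about 1 mm of the peg position when it let go.
- **Forces:** The readings between moves never passed about 11 N, and none showed a gear catching on a peg on the way down.
- **Early refusal:** My first two move commands were refused because rows must list every key. Nothing moved.

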